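# Seat the orange flow cell and start its bay

### The job

On the flow-cell reader, gently push the orange cartridge along its bay with the fingertips until it is fully home against the stop bar, then press the white start button of that same bay fully down, let it spring back up and withdraw. Do not grasp or lift the cartridge, and leave the other cartridges, the other buttons and everything else on the bench alone.

Things in the scene. Friction and masses are not known exactly. Their poses are not given: they have to be found in the camera images.
- reader: flow-cell reader, fixed, black with an aluminium deck, 300 (x) x 420 (y) x 85 mm tall; origin at the centre of its underside; x points from its buttons (robot side) to its stop bar, y left, z up. Four straight bays along x on the deck, centred at y = +105, +35, -35, -105 mm, each with its start button at x = -105 mm, joined to the bay by a printed line
- bays (a point): point on the deck's centre line (reader y = 0) at bay-floor height (reader x = 95, z = 87 mm) in the plane of the near face of the grey stop bar; axes as the reader's. Bays run 150 mm from here towards the robot, 44 mm wide between rails 6 mm tall; the stop bar is 24 mm tall. A cartridge is home when it touches the bar: centre 28 mm before this plane. At the start all are 12 to 24 mm short
- orange_cell_center (a point): centre (half-way up, 13 mm above its underside) of the orange flow-cell cartridge: a loose block 56 long x 40 wide x 26 mm tall, its lower 22 mm the full 56 x 40 mm, x along the bay; it lies in one of the four bays, any of them
- blue_cell_center (a point): centre (half-way up, 13 mm above its underside) of the blue flow-cell cartridge: a loose block 56 long x 40 wide x 26 mm tall, its lower 22 mm the full 56 x 40 mm, x along the bay; in one of the other bays, to be left where it is
- green_cell_center (a point): centre (half-way up, 13 mm above its underside) of the green flow-cell cartridge: a loose block 56 long x 40 wide x 26 mm tall, its lower 22 mm the full 56 x 40 mm, x along the bay; in one of the other bays, to be left where it is
- white_cell_center (a point): centre (half-way up, 13 mm above its underside) of the white flow-cell cartridge: a loose block 56 long x 40 wide x 26 mm tall, its lower 22 mm the full 56 x 40 mm, x along the bay; in one of the other bays, to be left where it is
- start1_top (a point): centre of the top face of the white round start button (28 mm across, in a black 44 mm ring) of the bay at reader y = +105 mm; the top stands 10 mm above the ring and 22 mm above the deck
- start2_top (a point): centre of the top face of the white round start button (28 mm across, in a black 44 mm ring) of the bay at reader y = +35 mm; the top stands 10 mm above the ring and 22 mm above the deck
- start3_top (a point): centre of the top face of the white round start button (28 mm across, in a black 44 mm ring) of the bay at reader y = -35 mm; the top stands 10 mm above the ring and 22 mm above the deck
- start4_top (a point): centre of the top face of the white round start button (28 mm across, in a black 44 mm ring) of the bay at reader y = -105 mm; the top stands 10 mm above the ring and 22 mm above the deck
- start1 (a joint): how far that button (bay at reader y = +105 mm) is pressed: 0 up, 0.006 m fully down at about 5 N; it counts as pressed from 0.0045 m and springs back up
- start2 (a joint): how far that button (bay at reader y = +35 mm) is pressed: 0 up, 0.006 m fully down at about 5 N; it counts as pressed from 0.0045 m and springs back up
- start3 (a joint): how far that button (bay at reader y = -35 mm) is pressed: 0 up, 0.006 m fully down at about 5 N; it counts as pressed from 0.0045 m and springs back up
- start4 (a joint): how far that button (bay at reader y = -105 mm) is pressed: 0 up, 0.006 m fully down at about 5 N; it counts as pressed from 0.0045 m and springs back up
- vial: small loose vial with a blue cap, 26 mm across, 45 mm tall, standing on the right (-y) edge of the reader's deck; origin at the centre of its underside; to be left alone
- reagent: amber reagent bottle on the bench to the left, 64 mm across, 140 mm tall; origin at the centre of its underside; to be left alone
- tipbox: blue pipette-tip box with a clear lid on the bench to the left, 120 x 85 x 69 mm; origin at the centre of its underside; to be left alone

How it is judged:
On the way, in this order (a step that is already met when the one before it is completed fails the run):
1. the orange cartridge is pushed home against the stop bar (x of orange_cell_center in the frame of reader between 0.064 and 0.071 m and z of orange_cell_center in the frame of reader below 0.105 m and angle between orange_cell_center's own z axis and vertical below 0.1 rad), for 0.2 s.
2. the start button of the orange cartridge's bay is pressed fully down (all of step 1 and ((y of orange_cell_center in the frame of reader between 0.09 and 0.12 m and value of joint start1 above 0.0045 m) or (y of orange_cell_center in the frame of reader between 0.02 and 0.05 m and value of joint start2 above 0.0045 m) or (y of orange_cell_center in the frame of reader between -0.05 and -0.02 m and value of joint start3 above 0.0045 m) or (y of orange_cell_center in the frame of reader between -0.12 and -0.09 m and value of joint start4 above 0.0045 m))), for 0.05 s.
At the end, for the whole second after the job is handed in: the orange cartridge lies flat in its bay within 3 mm of the stop bar, all four buttons are up (within 2 mm), the other cartridges are within 6 mm of where they were, and the vial, bottle and tip box within 15 mm (all of step 1 and (y of orange_cell_center in the frame of reader between 0.09 and 0.12 m or y of orange_cell_center in the frame of reader between 0.02 and 0.05 m or y of orange_cell_center in the frame of reader between -0.05 and -0.02 m or y of orange_cell_center in the frame of reader between -0.12 and -0.09 m) and value of joint each of start1, start2, start3, start4 below 0.002 m and distance of each of blue_cell_center, green_cell_center, white_cell_center from where it was at the start of the episode below 0.006 m and distance of each of vial, reagent, tipbox from where it was at the start of the episode below 0.015 m); the robot touches nothing.
It fails at once if a start button of another bay is pressed more than 3 mm ((value of joint start1 above 0.003 m and not (y of orange_cell_center in the frame of reader between 0.09 and 0.12 m)) or (value of joint start2 above 0.003 m and not (y of orange_cell_center in the frame of reader between 0.02 and 0.05 m)) or (value of joint start3 above 0.003 m and not (y of orange_cell_center in the frame of reader between -0.05 and -0.02 m)) or (value of joint start4 above 0.003 m and not (y of orange_cell_center in the frame of reader between -0.12 and -0.09 m))).
It fails at once if a start button is pressed before the orange cartridge is home (x of orange_cell_center in the frame of reader below 0.063 m and value of joint any of start1, start2, start3, start4 above 0.003 m).
It fails at once if the orange cartridge is lifted more than 8 mm or tipped (z of orange_cell_center in the frame of reader above 0.108 m or angle between orange_cell_center's own z axis and vertical above 0.35 rad).
It fails at once if another cartridge is moved by more than 6 mm, or the vial, bottle or tip box by more than 15 mm (distance of any of blue_cell_center, green_cell_center, white_cell_center from where it was at the start of the episode above 0.006 m or distance of any of vial, reagent, tipbox from where it was at the start of the episode above 0.015 m).
It fails at once if the fingers push with more than 40 N on the cartridge or on the reader (contact force between the fingers and orange_cell above 40 N or contact force between the fingers and reader above 40 N).
It also fails if it takes over 38 s, if anything falls off the work surface, if the arm or the gripper's body presses on something with over 40 N, if the wrist force passes 120 N, or if a joint passes its speed limit or range.

### The arm

A 6-joint arm with a two-finger parallel gripper is mounted at the origin on the work surface. World frame = base frame: x ahead of the robot, y to its left, z up, the work surface at z = 0. Lengths are in m, angles in rad, forces in N, time in s.
With the tool pointing down it reaches from about 0.375 to 0.9 m from the base axis. Payload 3.1 kg.
Tool frame: the origin (TCP) lies at the very end of the fingers, on their centre line; the grasp point (between the pads) lies 19 mm behind it; x points along the fingers, z is the direction in which the jaws open and shut, and the axes are right-handed (so a half turn about x gives the same grasp; the last joint's range is limited). The gripper opens to 85 mm and grips with 20 to 120 N. Pads are 22 mm wide; open, the fingers measure 114 mm over their backs; the gripper's body (76 mm by 85 mm) begins 54 mm behind the grasp point. The pads swing forward as they close: fully open they stand 13 mm farther back than shut.
Start: joints at [-1.5, 0.527, 1.433, -0, 1.181, -0.178], TCP at [0.155, -0.606, 0.231] pointing down, gripper open.
Joint ranges: [-3.08, 3.08], [-0.75, 2.2], [0.22, 2.44], [-1.43, 4.57], [0, 2.65], [-2.85, 2.85]. Speed limits (rad/s): [2.79, 2.79, 3.14, 3.14, 3.14, 3.14].

### API

Orientations are given as a unit quaternion [x, y, z, w].
In Python, from station import manip, viewer, job gives the robot as it stands.
- The arm moves only by the tool move_arm, never from a script. Its argument "deltas" is one flat list of numbers, 7 for each row, row after row: the finger opening in mm, from 0 to 85.4, then the shift along the tool's x, y, z in mm, then the turn, a rotation vector about the tool's x, y, z in degrees. In form: [jaw, tx, ty, tz, rx, ry, rz, jaw, tx, ty, tz, rx, ry, rz, ...]. A call has 1 to 10 rows; each row shifts and turns the commanded pose from where the row before left it, along the tool's axes as they then stand; what a row does not reach is not made up. A row lasts 1/10 s, in which the tool goes at most 50 mm and 8.59 degrees, less where a joint would pass 70% of its speed; a pose out of reach is approached as far as the arm can. A call is refused whole if a number of a shift passes 50 or a number of a turn 8.59, either way. A call with a gripper value outside its range is refused whole. The fingers move at their own pace and stop on an object; "force" is the grip in N (left out, the last holds). Time passes only in rows, so rows that do not move let the fingers close. It gives the time, the measured TCP pose, the force and the opening at its end, in the units of the state.
- manip.sense(): the state, without advancing time (a new reading comes with each control period).
- viewer.snapshot(name): name is "scene" or "top" or "wrist"; returns a dict with "image" (480x640x3 uint8, red, green, blue), "depth" (480x640 float32, m along the optical axis (not along the pixel's ray), 0 where there is no reading), "fovy" (degrees; the focal length in pixels is half the picture's height over the tangent of half this angle, whatever the lens; pixels are square), "cx", "cy" (the principal point, pixels), "k1" (the pictures are not rectified: a ray, as slopes to the right and down, at radius r is drawn at 1 + k1 r^2 times it, then the intrinsics apply), "R" (3x3) and "t" (3): a world point X has camera coordinates R X + t. Camera axes: x right, y down, z forward; pixel columns grow to the right and rows downward; lengths in m; the calibration is good to about 2 mm. A picture is of the moment at which its call begins.
- job.sign_off(): hands the job in, once; it reports no verdict.
The state is a dict: "t": time; "q": joint angles; "qd": joint speeds; "tau": joint torques, N m; "tcp_pos": TCP position; "tool_rot": TCP orientation; "force": force on the tool from outside, world axes, zero at the start; "ft_torque": the same for the moment, N m; "finger_gap": opening from 0.0 (shut) to 1.0 (fully open).
Only numpy, scipy, OpenCV 4.12 (cv2) and the standard library are available. Lean on these libraries where they do the work, as an engineer would, in place of code of your own. Each camera call takes 0.05 s, during which the arm holds its last target.

## Working session

There is one attempt and no reset: what is moved stays moved. The work goes in short steps, Python scripts to look and compute and a tool call to move; the robot and the scene stay as the last step left them, time stands still between calls to the robot, and variables do not carry over. Pictures are saved under pics/ and viewed, and the job is handed in when it is done.

Besides the shell and the picture viewer there is one more tool, called after "Request:" by a JSON object that holds its "api" and its "payload". move_arm: Moves the arm, as the interface text tells. Its arguments: {"type":"object","properties":{"deltas":{"type":"array"},"force":{"type":"number"}},"required":["deltas"]}

```bash
mkdir -p pics; ls; python3 - <<'E'
from station import manip, viewer, job
import cv2,pickle
s=manip.sense();print(s)
for n in ("scene","top","wrist"):
    d=viewer.snapshot(n);pickle.dump(d,open(f"pics/{n}0.pkl","wb"));cv2.imwrite(f"pics/{n}0.png",d["image"][:,:,::-1])
    print(n,d["fovy"],d["cx"],d["cy"],d["k1"],d["R"],d["t"])
E
```

```text
pics
{'t': 0.0, 'q': array([-1.49951955e+00,  5.28482259e-01,  1.43392199e+00,  1.08881857e-06,
        1.18139438e+00, -1.78506013e-01]), 'qd': array([ 7.03378170e-04, -3.88059261e-05,  4.14993181e-04, -7.47607064e-04,
       -1.91764376e-04,  3.88352013e-04]), 'tau': array([-2.05546708e-04, -4.42357707e+01, -1.78023702e+01, -3.29150462e-04,
        8.39666318e-03,  5.17661775e-06]), 'tcp_pos': array([ 0.15446861, -0.60486169,  0.23031747]), 'tool_rot': array([ 0.43440246,  0.55890954, -0.43324147,  0.55786778]), 'force': array([-0.27195147, -0.21575727,  0.06026951]), 'ft_torque': array([ 0.00094344, -0.01392465, -0.01023689]), 'finger_gap': 0.9999297433069168}
scene 52.16199279837949 327.48027101942193 237.7290087445438 -0.038616738041297734 [[ 0.28172452  0.95948898  0.00349233]
 [ 0.81136072 -0.23628515 -0.53466167]
 [-0.5121768   0.15346084 -0.84505899]] [-0.26214673 -0.3320841   1.29537346]
top 51.74026164633648 325.02184881626704 240.5527347683501 0.02473073599941492 [[-0.00731644 -0.99940289 -0.0337687 ]
 [-0.99413989  0.01091187 -0.10754908]
 [ 0.10785334  0.03278393 -0.99362612]] [0.1673991  0.50087001 1.11861694]
wrist 59.642570718151745 315.39132753026405 239.70790975376596 -0.09492073499293288 [[ 0.24685965 -0.96904948 -0.00184659]
 [-0.92305304 -0.2357216   0.30398751]
 [-0.29501422 -0.07333775 -0.95267423]] [-0.62429944 -0.03821832  0.37915515]
```

View pics/top0.png

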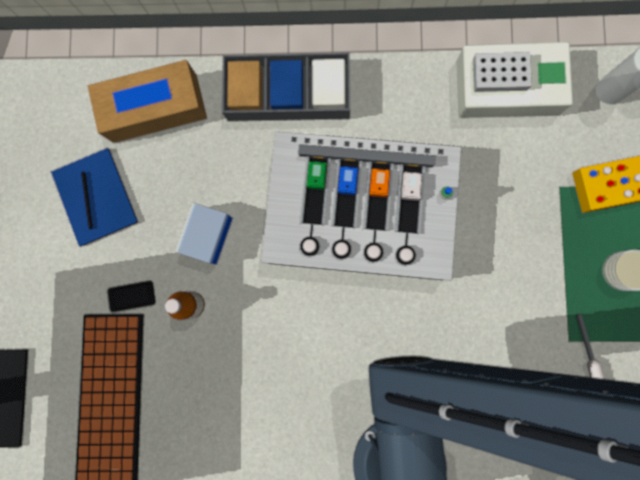

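View pics/scene0.png

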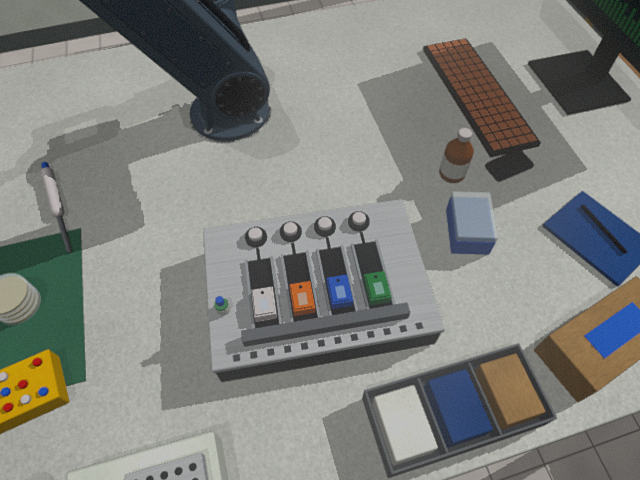

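The top view shows the bays from left to right as green, blue, orange (378,183) and white. The buttons are at (310,246), (342,249), (374,252) and (406,255), so orange is in bay 3 and its button is start3. Next I'll measure these.

```bash
cat > h.py <<'E'
import numpy as np,cv2,pickle
def ray(d,u,v):
    f=240/np.tan(np.radians(d["fovy"])/2)
    a=np.array([(u-d["cx"])/f,(v-d["cy"])/f]);b=a.copy()
    for _ in range(20): b=a/(1+d["k1"]*(b@b))
    R=np.array(d["R"]);t=np.array(d["t"])
    return -R.T@t, R.T@np.array([b[0],b[1],1.])
def plane(d,u,v,z):
    c,r=ray(d,u,v);return c+r*(z-c[2])/r[2]
def tri(d1,p1,d2,p2):
    c1,r1=ray(d1,*p1);c2,r2=ray(d2,*p2)
    s=np.linalg.lstsq(np.c_[r1,-r2],c2-c1,rcond=None)[0]
    a,b=c1+s[0]*r1,c2+s[1]*r2
    return (a+b)/2,np.linalg.norm(a-b)
def proj(d,X):
    f=240/np.tan(np.radians(d["fovy"])/2)
    c=np.array(d["R"])@X+d["t"];b=c[:2]/c[2];b=b*(1+d["k1"]*(b@b));return b*f+[d["cx"],d["cy"]]
def blobs(d,fn,roi,amin=20):
    im=d["image"];h=cv2.cvtColor(im,cv2.COLOR_RGB2HSV).astype(int)
    m=fn(h[...,0],h[...,1],h[...,2]).astype(np.uint8)
    k=np.zeros_like(m);x0,y0,x1,y1=roi;k[y0:y1,x0:x1]=m[y0:y1,x0:x1]
    n,l,st,c=cv2.connectedComponentsWithStats(k)
    return [(st[i].tolist(),c[i].round(2)) for i in range(1,n) if st[i][4]>=amin],k
E
python3 - <<'E'
from h import *
T=pickle.load(open("pics/top0.pkl","rb"));S=pickle.load(open("pics/scene0.pkl","rb"))
cv2.imwrite("pics/tz.png",cv2.resize(T["image"][125:285,255:465,::-1],None,fx=3.6,fy=3.6,interpolation=cv2.INTER_CUBIC))
cv2.imwrite("pics/sz.png",cv2.resize(S["image"][195:385,195:450,::-1],None,fx=3,fy=3,interpolation=cv2.INTER_CUBIC))
def near(d,pts,r=9):
    o=[]
    for (x,y) in pts:
        im=cv2.cvtColor(d["image"],cv2.COLOR_RGB2GRAY)[y-r:y+r+1,x-r:x+r+1]
        hs=cv2.cvtColor(d["image"],cv2.COLOR_RGB2HSV)[y-r:y+r+1,x-r:x+r+1]
        n,l,st,c=cv2.connectedComponentsWithStats(((im>120)).astype(np.uint8))
        i=l[r,r];o.append((c[i]+[x-r,y-r]));print(st[i],o[-1])
    return o
t=near(T,[(310,246),(342,249),(374,252),(406,255)])
s=near(S,[(359,219),(325,225),(291,230),(256,235)])
for a,b in zip(t,s): print(plane(T,*a,.107),plane(S,*b,.107),tri(T,a,S,b))
org=lambda h,s,v:(h<20)&(s>150)&(v>100)
for d,roi in((T,(360,150,400,215)),(S,(275,265,325,325))):
    b,m=blobs(d,org,roi);print(b,[plane(d,*x[1],.113) for x in b])
    ys,xs=np.nonzero(m);pts=np.c_[xs,ys].astype(np.float32);R=cv2.minAreaRect(pts);print(R,[plane(d,*p,.113).round(4) for p in cv2.boxPoints(R)])
E
```

```text
[  2   3  13  12 129] [308.88372093 245.45736434]
[  2   3  13  12 129] [340.97674419 248.41860465]
[  2   2  13  13 132] [373.12878788 251.41666667]
[  3   2  13  13 134] [405.96268657 254.41791045]
[  0   0  19  13 170] [359.30588235 215.24705882]
[  0   0  19  12 156] [324.81410256 221.1025641 ]
[  0   0  19  13 163] [290.44785276 226.22699387]
[  0   0  15  13 148] [254.09459459 232.07432432]
[0.48371573 0.19528108 0.107     ] [0.48166445 0.19829981 0.107     ] (array([0.4836943 , 0.19617755, 0.11051819]), np.float64(0.0023396238131211068))
[0.47655855 0.12595136 0.107     ] [0.47594759 0.12751963 0.107     ] (array([0.47661188, 0.12661496, 0.108255  ]), np.float64(0.0013709788457591122))
[0.46936637 0.05691162 0.107     ] [0.46868357 0.05853095 0.107     ] (array([0.46940443, 0.05769702, 0.10835348]), np.float64(0.0014291603240650407))
[ 0.4622036  -0.01312374  0.107     ] [ 0.46206872 -0.01369479  0.107     ] (array([ 0.4621507 , -0.01341118,  0.10700777]), np.float64(0.0005825764712860523))
[([370, 168, 20, 28, 416], array([379.11, 182.8 ]))] [array([0.61808536, 0.04174522, 0.113     ])]
((379.2793884277344, 181.86761474609375), (18.483858108520508, 27.150562286376953), 4.39870548248291) [array([0.5922, 0.064 , 0.113 ]), array([0.652 , 0.0585, 0.113 ]), array([0.6482, 0.0186, 0.113 ]), array([0.5885, 0.0243, 0.113 ])]
[([290, 281, 25, 31, 476], array([301.58, 295.7 ]))] [array([0.62477222, 0.04054263, 0.113     ])]
((301.70269775390625, 296.21624755859375), (28.276626586914062, 21.700668334960938), 80.53767395019531) [array([0.5954, 0.0238, 0.113 ]), array([0.5993, 0.0634, 0.113 ]), array([0.6554, 0.0567, 0.113 ]), array([0.6514, 0.0184, 0.113 ])]
```

View pics/tz.png

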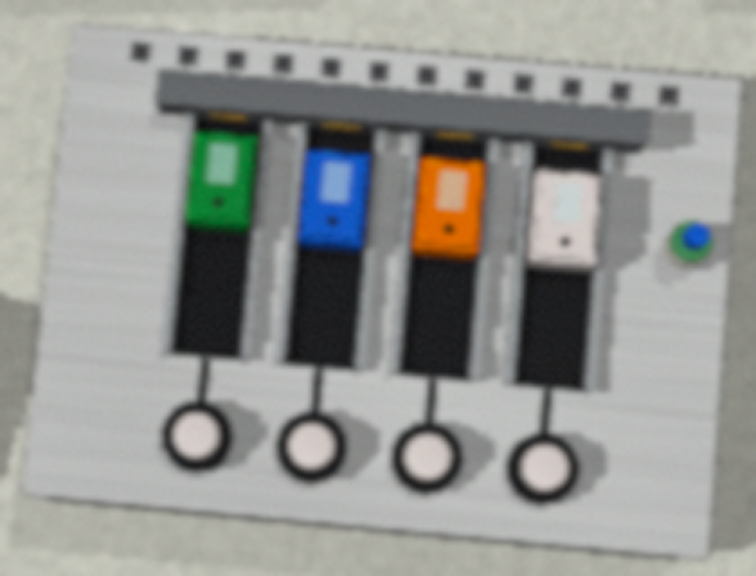

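View pics/sz.png

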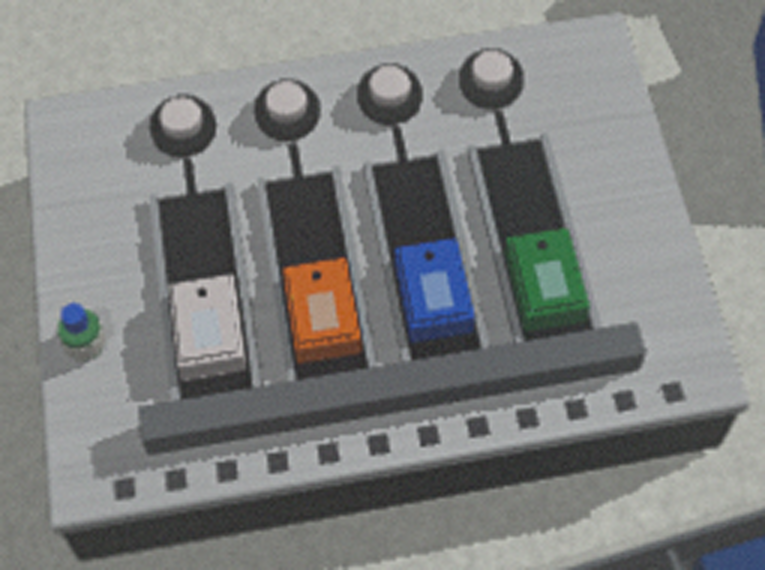

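```bash
cat > g.py <<'E'
from h import *
from scipy.spatial.transform import Rotation as Ro
psi=np.arctan2(-0.0215,0.2085)
X=np.array([np.cos(psi),np.sin(psi),0]);Y=np.array([-X[1],X[0],0])
B3=np.array([.4692,.0572,.107]);O=B3+.105*X+.035*Y;O[2]=0
def W(x,y,z): return O+x*X+y*Y+[0,0,z]
def rd(p): d=np.array(p)-O; return np.array([d@X,d@Y,d[2]])*1000
E
python3 - <<'E'
from g import *
from station import manip
s=manip.sense();R=Ro.from_quat(s["tool_rot"]);M=R.as_matrix();print(M.round(3))
print("psi",np.degrees(psi),"O",O)
for name,z in(("y",Y),("-y",-Y),("x",X),("-x",-X)):
    x=np.array([0,0,-1.]);D=np.c_[x,np.cross(z,x),z]
    print(name,np.degrees((R.inv()*Ro.from_matrix(D)).as_rotvec()).round(2), (D.T@(W(-.005,-.035,.23)-s["tcp_pos"])*1000).round(1))
print(W(-.005,-.035,.23),W(-.105,-.035,.13))
E
```

```text
[[-0.     0.969  0.247]
 [ 0.002  0.247 -0.969]
 [-1.     0.    -0.002]]
psi -5.887389427477779 O [0.57723624 0.08124516 0.        ]
y [-1.598e+02  0.000e+00 -1.400e-01] [ 5.000e-01 -3.451e+02  6.910e+02]
-y [20.2 -0.1 -0. ] [ 5.000e-01  3.451e+02 -6.910e+02]
x [-69.8   -0.07  -0.07] [5.000e-01 6.910e+02 3.451e+02]
-x [ 1.102e+02 -8.000e-02  8.000e-02] [ 5.000e-01 -6.910e+02 -3.451e+02]
[0.56867254 0.04694264 0.23      ] [0.4692 0.0572 0.13  ]
```

Request:
{"api": "move_arm", "payload": {"deltas": [0, 0, 0, 0, 6.7, 0, 0, 0, 0, 0, 0, 6.7, 0, 0, 0, 0, 0, 0, 6.8, 0, 0, 0, 0, 21, -42, 0, 0, 0, 0, 0, 21, -42, 0, 0, 0, 0, 0, 21, -42, 0, 0, 0, 0, 0, 21, -42, 0, 0, 0, 0, 0, 21, -42, 0, 0, 0, 0, 0, 21, -42, 0, 0, 0, 0, 0, 21, -42, 0, 0, 0], "force": 60}}

```text
t: 1.15
tcp_pos: [0.3315, -0.3264, 0.2313]
tool_rot: [0.525, 0.474, -0.525, 0.473]
force: [0.7, -0.2, 0.1]
finger_gap: 0.002
```

Request:
{"api": "move_arm", "payload": {"deltas": [0, 0, 21, -42, 0, 0, 0, 0, 0, 21, -42, 0, 0, 0, 0, 0, 21, -42, 0, 0, 0, 0, 0, 21, -42, 0, 0, 0, 0, 0, 21, -42, 0, 0, 0, 0, 0, 21, -42, 0, 0, 0, 0, 0, 21, -42, 0, 0, 0, 0, 0, 21, -42, 0, 0, 0, 0, 0, 9, -18, 0, 0, 0, 0, 0, 0, 0, 0, 0, 0]}}

```text
t: 2.15
tcp_pos: [0.5444, 0.0083, 0.231]
tool_rot: [0.524, 0.475, -0.524, 0.475]
force: [0.1, -0.9, 0.5]
finger_gap: 0.002
```

```bash
cat > st.py <<'E'
from g import *
from station import manip,viewer
import sys
s=manip.sense();R=Ro.from_quat(s["tool_rot"]);M=R.as_matrix()
print(s["t"],"reader mm",rd(s["tcp_pos"]).round(1),"F",s["force"].round(2),"gap",round(s["finger_gap"],3))
x=np.array([0,0,-1.]);D=np.c_[x,np.cross(-Y,x),-Y];print("rot err deg",np.degrees((R.inv()*Ro.from_matrix(D)).as_rotvec()).round(2))
for n in sys.argv[2:]:
    d=viewer.snapshot(n);pickle.dump(d,open(f"pics/{n}{sys.argv[1]}.pkl","wb"));cv2.imwrite(f"pics/{n}{sys.argv[1]}.png",d["image"][:,:,::-1])
E
python3 st.py 1 wrist scene
```

```text
2.15 reader mm [-25.2 -75.9 231. ] F [ 0.05 -0.88  0.54] gap 0.002
rot err deg [ 0.25 -0.03 -0.03]
```

View pics/wrist1.png

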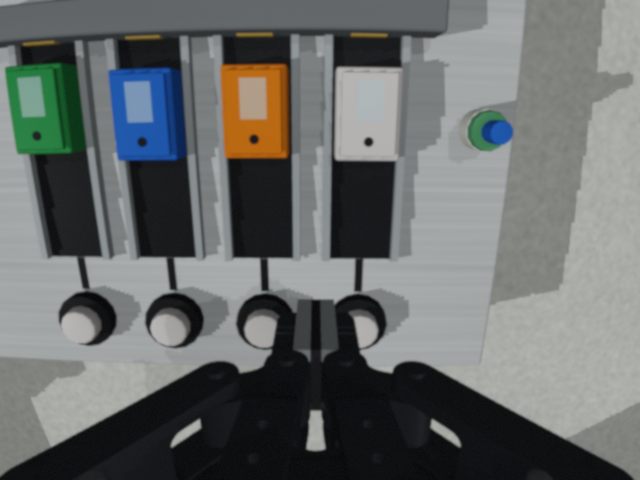

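Request:
{"api": "move_arm", "payload": {"deltas": [0, 0, 10, -20, 0.2, 0, 0, 0, 0, 10, -21, 0, 0, 0, 0, 40, 0, 0, 0, 0, 0, 0, 20, 0, 0, 0, 0, 0, 0, 0, 0, 0, 0, 0, 0]}}

```text
t: 2.75
tcp_pos: [0.5643, 0.0432, 0.1684]
tool_rot: [-0.524, -0.474, 0.528, -0.47]
force: [-0.3, 0.4, -0.3]
finger_gap: 0.002
```

```bash
python3 st.py 2 wrist scene top
```

```text
2.75 reader mm [ -9.  -39.2 168.4] F [-0.3   0.4  -0.35] gap 0.002
rot err deg [-0.31  0.02  0.46]
```

View pics/wrist2.png

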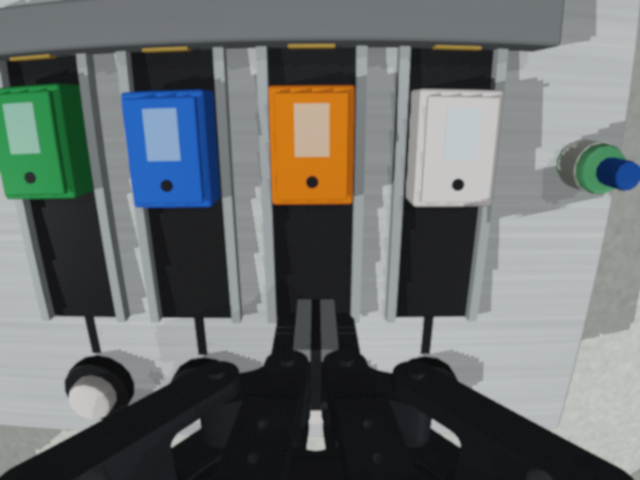

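View pics/scene2.png

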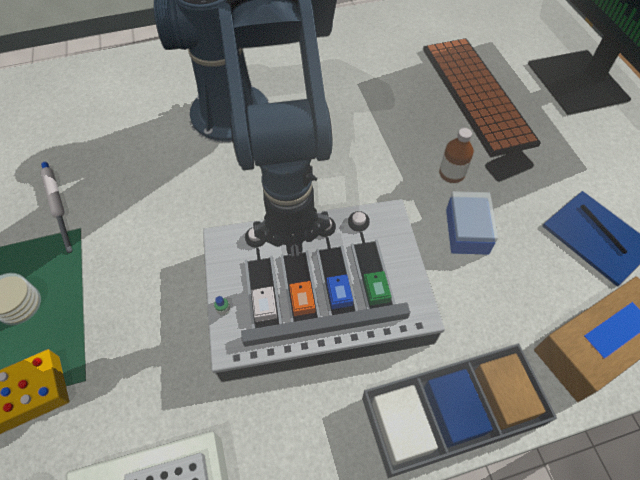

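The wrist view shows the closed fingers centred (x≈316) behind the orange cartridge, whose rear edge is at row 205. I'll cross-check that with the wrist calibration.

```bash
python3 - <<'E'
from g import *
w=pickle.load(open("pics/wrist2.pkl","rb"))
for n,p,z in (("rear L top",(274,204),.109),("rear R",(352,204),.109),("hole",(312,182),.113),("bar bottom L",(268,47),.087),("bar bottom R",(355,47),.087),("railL rear",(270,322),.093),("railR rear",(354,320),.093),("fingertip",(316,300),.17)):
    print(n,rd(plane(w,*p,z)).round(1))
E
python3 st.py 3
```

```text
rear L top [ 23.6 -19.2 109. ]
rear R [ 23.4 -57.4 109. ]
hole [ 35.1 -38.  113. ]
bar bottom L [ 98.3 -16.5  87. ]
bar bottom R [ 98.  -59.5  87. ]
railL rear [-50.5 -12.6  93. ]
railR rear [-49.5 -61.6  93. ]
fingertip [  1.8 -39.6 170. ]
2.9 reader mm [ -5.3 -38.7 172.3] F [ 0.77  0.69 -0.61] gap 0.006
rot err deg [-0.29  0.01 -0.09]
```

Request:
{"api": "move_arm", "payload": {"deltas": [0, 25, 0, 0, -0.3, 0, 0, 0, 25, 0, 0, 0, 0, 0, 0, 15, 0, -1, 0, 0, 0, 0, 8, 0, 0, 0, 0, 0, 0, 0, 0, 0, 0, 0, 0, 0, 0, 0, 0, 0, 0, 0]}}

```text
t: 3.5
tcp_pos: [0.5685, 0.0451, 0.0995]
tool_rot: [0.525, 0.473, -0.524, 0.475]
force: [0.2, 0.4, 0.2]
finger_gap: -0.001
```

```bash
python3 st.py 4 wrist scene; python3 -c "
import cv2
a=cv2.imread('pics/scene4.png')[195:385,195:450];cv2.imwrite('pics/s4.png',cv2.resize(a,None,fx=3,fy=3))"
```

```text
3.5 reader mm [ -4.9 -36.8  99.5] F [0.17 0.37 0.24] gap -0.001
rot err deg [ 0.08  0.   -0.14]
```

View pics/wrist4.png

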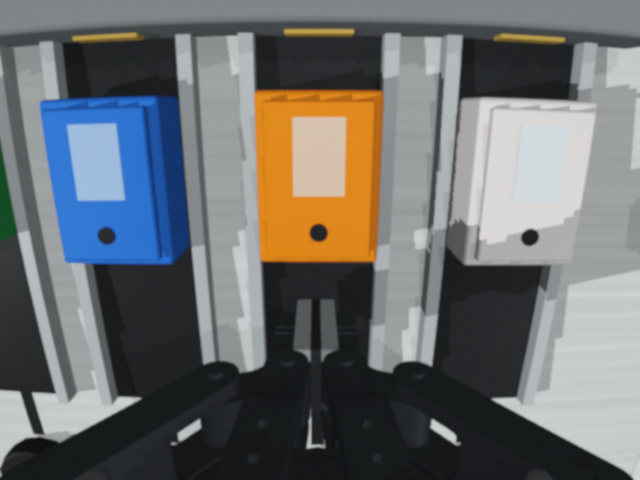

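View pics/s4.png

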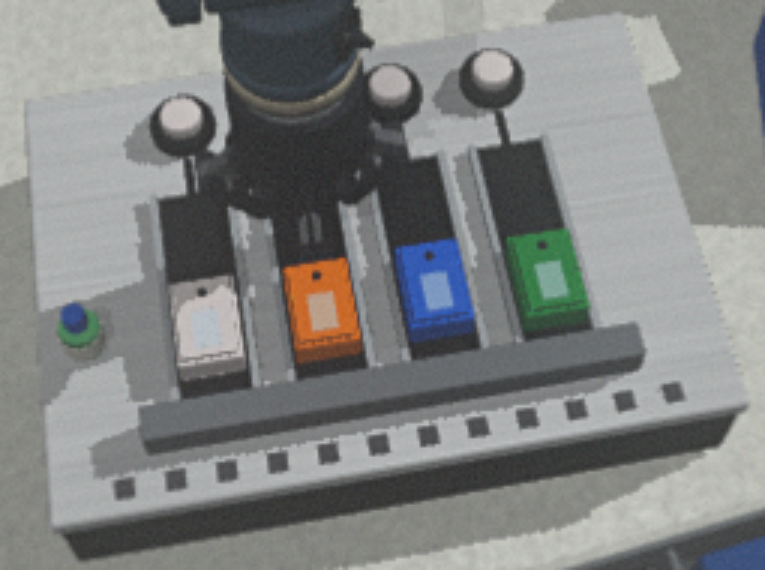

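The fingertips sit in the bay, centred behind the cartridge, and nothing is touching. I'll push in small steps and watch the force.

Request:
{"api": "move_arm", "payload": {"deltas": [0, 2, 3, 0, 0, 0, 0, 0, 0, 3, 0, 0, 0, 0, 0, 0, 3, 0, 0, 0, 0, 0, 0, 2, 0, 0, 0, 0, 0, 0, 2, 0, 0, 0, 0, 0, 0, 2, 0, 0, 0, 0, 0, 0, 2, 0, 0, 0, 0, 0, 0, 2, 0, 0, 0, 0, 0, 0, 0, 0, 0, 0, 0]}}

```text
t: 4.5
tcp_pos: [0.5867, 0.0435, 0.0963]
tool_rot: [0.525, 0.474, -0.525, 0.474]
force: [1.4, 0.5, 0.1]
finger_gap: 0.001
```

```bash
python3 st.py 5 wrist
```

```text
4.5 reader mm [ 13.2 -36.6  96.3] F [1.37 0.53 0.06] gap 0.001
rot err deg [ 0.1  -0.   -0.01]
```

View pics/wrist5.png

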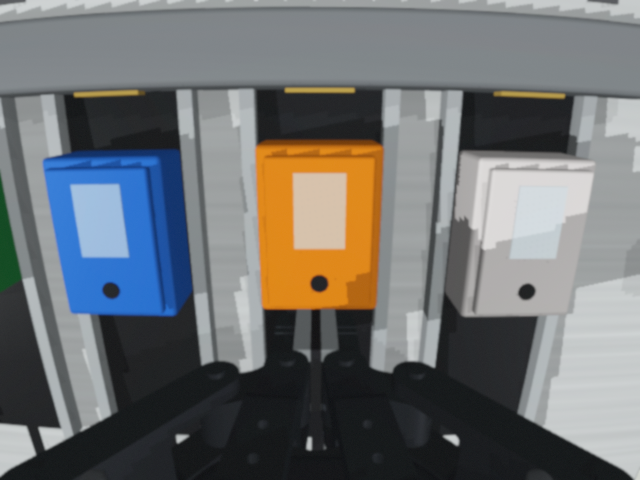

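Request:
{"api": "move_arm", "payload": {"deltas": [0, 0, 2, 0, 0, 0, 0, 0, 0, 2, 0, 0, 0, 0, 0, 0, 2, 0, 0, 0, 0, 0, 0, 2, 0, 0, 0, 0, 0, 0, 2, 0, 0, 0, 0]}}

```text
t: 5.05
tcp_pos: [0.5966, 0.0425, 0.0963]
tool_rot: [-0.525, -0.474, 0.525, -0.474]
force: [1.2, 0.7, -0.0]
finger_gap: 0.003
```

```bash
python3 st.py 6 wrist
```

```text
5.05 reader mm [ 23.2 -36.5  96.3] F [ 1.17  0.67 -0.04] gap 0.003
rot err deg [0.1 0.  0. ]
```

View pics/wrist6.png

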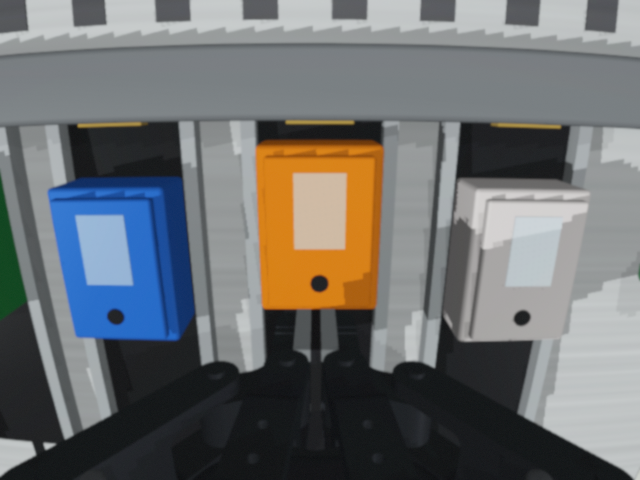

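```bash
python3 - <<'E'
from g import *
w=pickle.load(open("pics/wrist6.pkl","rb"))
for n,p,z in (("front top",(320,143),.109),("rear",(320,307),.109),("bar foot",(320,124),.087),("bar top",(320,121),.111)):
    print(n,rd(plane(w,*p,z)).round(1))
E
```

```text
front top [ 91.4 -38.  109. ]
rear [ 36.8 -38.3 109. ]
bar foot [ 96.2 -38.2  87. ]
bar top [ 98.  -37.9 111. ]
```

Request:
{"api": "move_arm", "payload": {"deltas": [0, 0, 1, 0, 0, 0, 0, 0, 0, 1, 0, 0, 0, 0, 0, 0, 1, 0, 0, 0, 0, 0, 0, 0, 0, 0, 0, 0]}}

```text
t: 5.5
tcp_pos: [0.5997, 0.0422, 0.0963]
tool_rot: [0.525, 0.474, -0.524, 0.474]
force: [0.4, 0.3, -0.2]
finger_gap: 0.001
```

Request:
{"api": "move_arm", "payload": {"deltas": [0, 0, 1, 0, 0, 0, 0, 0, 0, 0.5, 0, 0, 0, 0, 0, 0, 0, 0, 0, 0, 0]}}

```text
t: 5.8
tcp_pos: [0.6011, 0.0421, 0.0963]
tool_rot: [0.525, 0.474, -0.525, 0.474]
force: [0.2, -0.3, -0.4]
finger_gap: 0.006
```

Request:
{"api": "move_arm", "payload": {"deltas": [0, 0, 0.5, 0, 0, 0, 0, 0, 0, 0, 0, 0, 0, 0]}}

```text
t: 6.0
tcp_pos: [0.6014, 0.042, 0.0963]
tool_rot: [0.525, 0.474, -0.525, 0.474]
force: [-0.2, 0.2, 0.9]
finger_gap: -0.001
```

Request:
{"api": "move_arm", "payload": {"deltas": [0, 0, 0.5, 0, 0, 0, 0, 0, 0, 0, 0, 0, 0, 0]}}

```text
t: 6.2
tcp_pos: [0.602, 0.042, 0.0963]
tool_rot: [0.525, 0.474, -0.525, 0.474]
force: [-0.8, -0.0, -0.3]
finger_gap: 0.001
```

```bash
python3 st.py 7 wrist
```

```text
6.2 reader mm [ 28.7 -36.5  96.3] F [-0.76 -0.   -0.28] gap 0.001
rot err deg [ 0.1  -0.   -0.01]
```

View pics/wrist7.png

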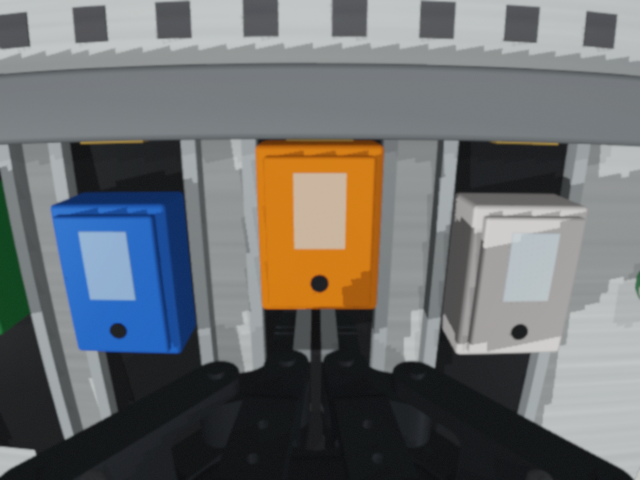

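Nearly home: the bar's edge is at row 140 and the cartridge's front edge at row 143. I'll keep going in 0.5 mm steps until I feel the bar.

Request:
{"api": "move_arm", "payload": {"deltas": [0, 0, 0.5, 0, 0, 0, 0, 0, 0, 0, 0, 0, 0, 0]}}

```text
t: 6.45
tcp_pos: [0.6025, 0.0419, 0.0963]
tool_rot: [0.525, 0.474, -0.525, 0.474]
force: [-0.2, -0.0, 0.4]
finger_gap: -0.0
```

Request:
{"api": "move_arm", "payload": {"deltas": [0, 0, 0.5, 0, 0, 0, 0, 0, 0, 0, 0, 0, 0, 0]}}

```text
t: 6.65
tcp_pos: [0.603, 0.0419, 0.0963]
tool_rot: [0.525, 0.474, -0.525, 0.474]
force: [-0.5, 0.1, -0.2]
finger_gap: -0.0
```

Request:
{"api": "move_arm", "payload": {"deltas": [0, 0, 0.5, 0, 0, 0, 0, 0, 0, 0, 0, 0, 0, 0]}}

```text
t: 6.85
tcp_pos: [0.6035, 0.0418, 0.0963]
tool_rot: [0.525, 0.474, -0.525, 0.474]
force: [-0.4, 1.2, 0.4]
finger_gap: 0.001
```

Request:
{"api": "move_arm", "payload": {"deltas": [0, 0, 0.5, 0, 0, 0, 0, 0, 0, 0, 0, 0, 0, 0]}}

```text
t: 7.05
tcp_pos: [0.6037, 0.0418, 0.0963]
tool_rot: [-0.524, -0.474, 0.525, -0.474]
force: [-1.3, 0.3, 0.6]
finger_gap: -0.003
```

Request:
{"api": "move_arm", "payload": {"deltas": [0, 0, 0.5, 0, 0, 0, 0, 0, 0, 0, 0, 0, 0, 0]}}

```text
t: 7.25
tcp_pos: [0.6037, 0.0418, 0.0963]
tool_rot: [-0.524, -0.475, 0.525, -0.474]
force: [-3.0, 0.4, 2.0]
finger_gap: 0.003
```

```bash
python3 st.py 8 wrist scene; python3 -c "
import cv2
a=cv2.imread('pics/scene8.png')[245:345,235:365];cv2.imwrite('pics/s8.png',cv2.resize(a,None,fx=5,fy=5))
a=cv2.imread('pics/wrist8.png')[110:230,220:420];cv2.imwrite('pics/w8.png',cv2.resize(a,None,fx=4,fy=4))"
```

```text
7.25 reader mm [ 30.4 -36.5  96.3] F [-3.04  0.43  1.99] gap 0.003
rot err deg [0.1  0.   0.09]
```

View pics/w8.png

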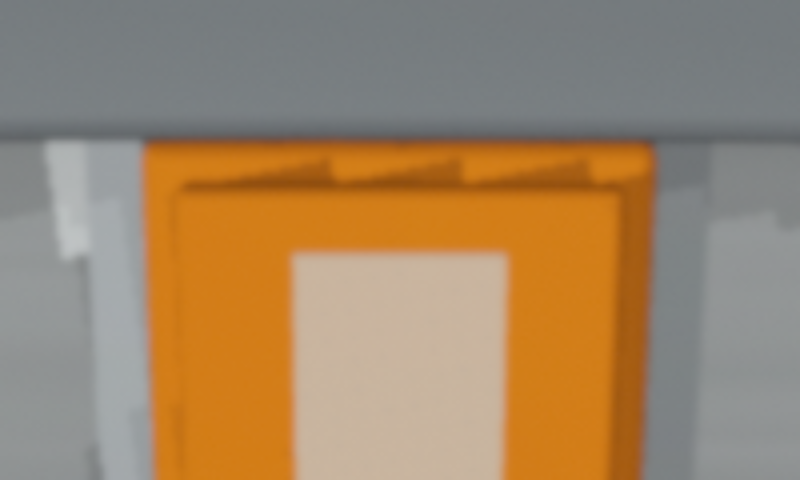

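View pics/s8.png

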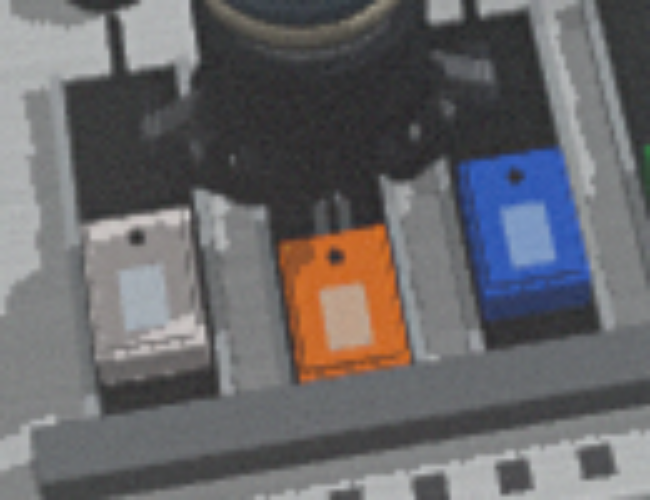

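The TCP stalls at x=0.6037 while the contact force rises, and the picture shows no gap at the bar, so the cartridge is home. One firmer nudge, then I'll back off and lift.

Request:
{"api": "move_arm", "payload": {"deltas": [0, 0, 0.5, 0, 0, 0, 0, 0, 0, 0, 0, 0, 0, 0, 0, 0, 0, 0, 0, 0, 0]}}

```text
t: 7.65
tcp_pos: [0.6037, 0.0418, 0.0962]
tool_rot: [-0.524, -0.475, 0.525, -0.474]
force: [-4.2, 0.4, 3.5]
finger_gap: 0.001
```

Request:
{"api": "move_arm", "payload": {"deltas": [0, 0, -5, 0, 0, 0, 0, 0, 0, -7, 0, 0, 0, 0, 0, -25, 0, 0, 0, 0, 0, 0, -20, 0, 0, 0, 0, 0, 0, 0, -30, 0, 0, 0, 0, 0, 0, -40, 0, 0, 0, 0, 0, 0, -40, 0, 0, 0, 0, 0, 0, -12, 0, 0, 0, 0, 0, 0, 0, 0, 0, 0, 0, 0, 0, 0, 0, 0, 0, 0]}}

```text
t: 8.65
tcp_pos: [0.474, 0.0548, 0.1418]
tool_rot: [0.526, 0.473, -0.524, 0.475]
force: [-0.6, -0.2, -0.3]
finger_gap: 0.001
```

```bash
python3 st.py 9 wrist scene top; python3 -c "
import cv2
a=cv2.imread('pics/scene9.png')[195:385,195:450];cv2.imwrite('pics/s9.png',cv2.resize(a,None,fx=3,fy=3))"
```

```text
8.65 reader mm [-100.   -36.9  141.8] F [-0.65 -0.24 -0.29] gap 0.001
rot err deg [ 0.09  0.   -0.25]
```

View pics/wrist9.png

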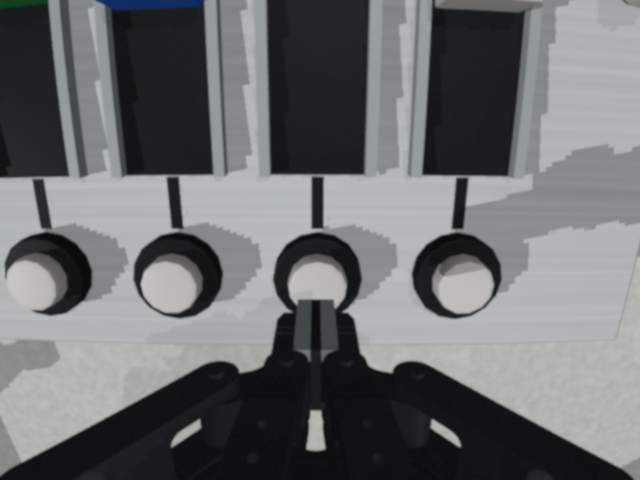

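View pics/s9.png

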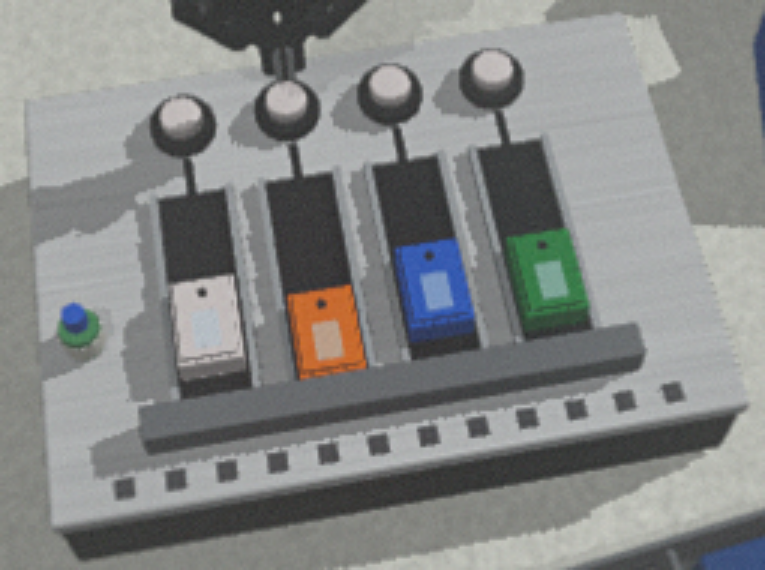

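```bash
python3 st.py 10 wrist; python3 - <<'E'
from g import *
for i in (9,10):
    w=pickle.load(open(f"pics/wrist{i}.pkl","rb"))
    b,m=blobs(w,lambda h,s,v:(v>125)&(s<40),(280,250,360,298))
    for p in b: print(i,p)
    ys,xs=np.nonzero(m)
    for p in ((317,256),(289,285),(346,285)): print(rd(plane(w,*p,.107)).round(1))
    print("top centre px guess",proj(w,W(-.1026,-.037,.107)))
E
```

```text
8.8 reader mm [-100.1  -36.9  141.5] F [-0.3  -0.02  0.03] gap 0.002
rot err deg [ 0.08 -0.   -0.17]
9 ([354, 250, 6, 11, 32], array([357.5 , 253.12]))
9 ([288, 261, 58, 37, 1798], array([316.34, 281.21]))
[-85.1 -37.7 107. ]
[-99.3 -24.9 107. ]
[-99.2 -51.  107. ]
top centre px guess [315.3645224  291.71374786]
10 ([354, 250, 6, 11, 34], array([357.47, 253.26]))
10 ([288, 262, 58, 36, 1785], array([316.2 , 281.36]))
[-85.1 -37.8 107. ]
[-99.2 -25.  107. ]
[-99.2 -51.1 107. ]
top centre px guess [315.2300175  291.84868801]
```

Request:
{"api": "move_arm", "payload": {"deltas": [0, 15, -2, 0.5, 0, 0, 0, 0, 14, 0, 0, 0, 0, 0, 0, 2, 0, 0, 0, 0, 0, 0, 2, 0, 0, 0, 0, 0, 0, 1, 0, 0, 0, 0, 0, 0, 0, 0, 0, 0, 0, 0]}}

```text
t: 9.45
tcp_pos: [0.47, 0.0548, 0.1076]
tool_rot: [0.525, 0.474, -0.524, 0.474]
force: [-0.1, -0.8, -0.3]
finger_gap: 0.001
```

Request:
{"api": "move_arm", "payload": {"deltas": [0, 1, 0, 0, 0, 0, 0, 0, 1, 0, 0, 0, 0, 0, 0, 1, 0, 0, 0, 0, 0, 0, 0, 0, 0, 0, 0, 0]}}

```text
t: 9.85
tcp_pos: [0.47, 0.0549, 0.1046]
tool_rot: [0.525, 0.474, -0.524, 0.474]
force: [1.8, -0.6, 2.9]
finger_gap: -0.001
```

Request:
{"api": "move_arm", "payload": {"deltas": [0, 1, 0, 0, 0, 0, 0, 0, 1, 0, 0, 0, 0, 0, 0, 0, 0, 0, 0, 0, 0]}}

```text
t: 10.15
tcp_pos: [0.47, 0.0548, 0.1024]
tool_rot: [0.525, 0.474, -0.524, 0.474]
force: [2.2, 0.5, 3.2]
finger_gap: -0.005
```

Request:
{"api": "move_arm", "payload": {"deltas": [0, 1, 0, 0, 0, 0, 0, 0, 0.5, 0, 0, 0, 0, 0, 0, 0, 0, 0, 0, 0, 0]}}

```text
t: 10.45
tcp_pos: [0.47, 0.0549, 0.1011]
tool_rot: [0.525, 0.474, -0.524, 0.474]
force: [1.2, 0.4, 5.3]
finger_gap: -0.001
```

Request:
{"api": "move_arm", "payload": {"deltas": [0, 1, 0, 0, 0, 0, 0, 0, 0, 0, 0, 0, 0, 0]}}

```text
t: 10.65
tcp_pos: [0.4701, 0.0548, 0.1009]
tool_rot: [0.525, 0.474, -0.524, 0.475]
force: [-0.6, 0.9, 13.4]
finger_gap: 0.001
```

Request:
{"api": "move_arm", "payload": {"deltas": [0, 1, 0, 0, 0, 0, 0, 0, 0, 0, 0, 0, 0, 0]}}

```text
t: 10.85
tcp_pos: [0.4701, 0.0549, 0.1008]
tool_rot: [0.525, 0.474, -0.524, 0.475]
force: [-2.2, 0.3, 21.6]
finger_gap: 0.005
```

The button has bottomed out: z stalls at 0.101 (6 mm down) and the force has climbed to 21 N. Next I'll withdraw.

Request:
{"api": "move_arm", "payload": {"deltas": [0, -5, 0, 0, 0, 0, 0, 0, -10, 0, 0, 0, 0, 0, 0, -30, 0, 0, 0, 0, 0, 0, -40, 0, 0, 0, 0, 0, 0, -40, 0, 0, 0, 0, 0, 0, 0, -40, 0, 0, 0, 0, 0, 0, 0, 0, 0, 0, 0, 0, 0, 0, 0, 0, 0, 0]}}

```text
t: 11.65
tcp_pos: [0.4279, 0.0592, 0.2236]
tool_rot: [-0.524, -0.475, 0.525, -0.474]
force: [0.9, 0.6, -0.6]
finger_gap: -0.001
```

```bash
python3 st.py 11 wrist scene top; python3 - <<'E'
from g import *
a=cv2.imread('pics/scene11.png')[195:385,195:450];cv2.imwrite('pics/s11.png',cv2.resize(a,None,fx=3,fy=3))
hs={"blue":lambda h,s,v:(h>100)&(h<125)&(s>140)&(v>90),"green":lambda h,s,v:(h>50)&(h<80)&(s>140)&(v>60),"orange":lambda h,s,v:(h<20)&(s>150)&(v>100),"white":lambda h,s,v:(s<40)&(v>190)}
for k,f in hs.items():
    for i in (0,9,11):
        d=pickle.load(open(f"pics/scene{i}.pkl","rb"));b,_=blobs(d,f,(248,255,400,325),60)
        print(k,i,[(x[0],rd(plane(d,*x[1],.113)).round(1)) for x in b])
E
```

```text
11.65 reader mm [-146.3  -37.2  223.6] F [ 0.93  0.56 -0.61] gap -0.001
rot err deg [0.11 0.   0.13]
blue 0 [([327, 275, 26, 30, 464], array([ 50.4,  33.5, 113. ]))]
blue 9 [([327, 275, 26, 30, 455], array([ 50.1,  33.9, 113. ]))]
blue 11 [([327, 275, 26, 30, 449], array([ 50.2,  33.8, 113. ]))]
green 0 []
green 9 []
green 11 []
orange 0 [([290, 281, 25, 31, 476], array([ 51.5, -35.6, 113. ]))]
orange 9 [([291, 290, 26, 31, 484], array([ 69.3, -35.7, 113. ]))]
orange 11 [([291, 290, 26, 31, 486], array([ 69.2, -35.7, 113. ]))]
white 0 []
white 9 [([253, 287, 22, 27, 369], array([  48.2, -104.6,  113. ]))]
white 11 []
```

View pics/s11.png

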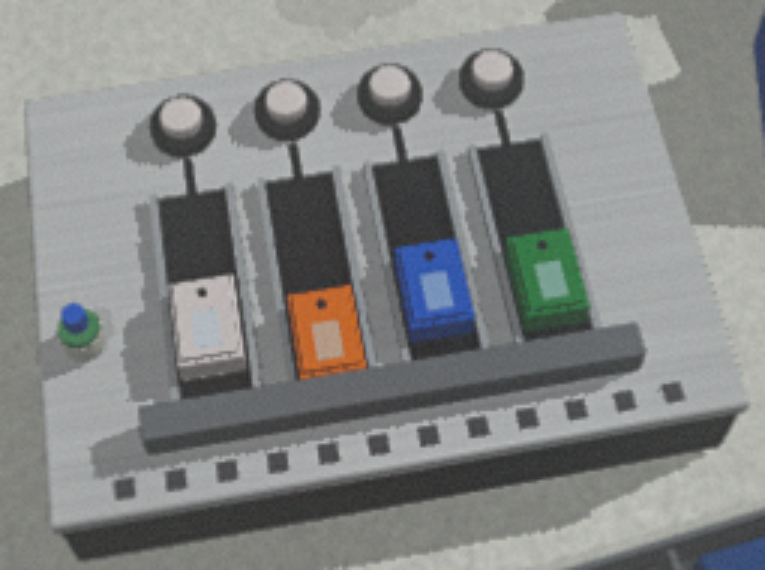

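View pics/wrist11.png

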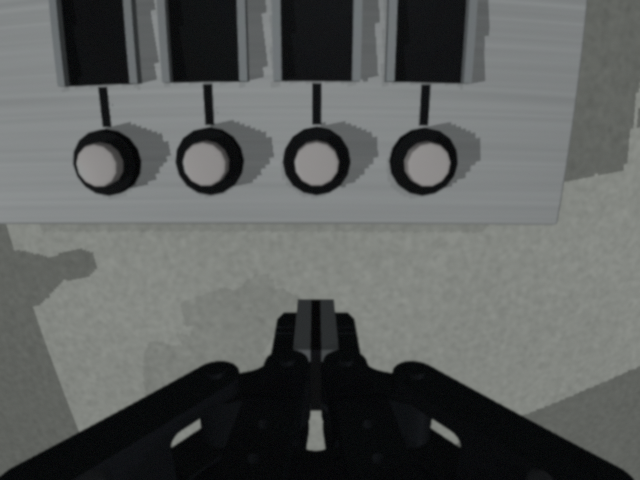

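The orange cartridge is still against the bar, all four buttons are up, the other items are unmoved and the arm is clear. I'll hand it in.

```bash
python3 -c "
from station import job;print(job.sign_off())"
```

```text
the job is handed in; nothing more can be done
None
```

I pushed the orange cartridge home in bay 3 (reader y = -35 mm) with the closed fingertips. Then I pressed that bay's button, start3, fully down, let it spring back and withdrew; the job was handed in at about 12 s.

**Cartridge:** it moved about 18 mm until the fingers stalled against the stop bar at about 4 N. The last picture shows it still touching the bar.

**Button:** it stopped about 6 mm down. The force read 21 N at the bottom, which is more than the 5 N needed but under the 40 N limit.

**Last checks:** all four buttons look up. Blue moved less than 1 mm between the first and last pictures. The arm is clear, with no contact force.

**Checks that failed or disagreed:**
- The colour masks found no green cartridge at all, and white in only one picture. I checked those two and the vial only by eye in the scene view, and they look unmoved. I did not check the bottle or tip box specifically after the moves, but the arm never went near them.
- My reader frame from the top and scene views differed from the wrist view by about 3 mm, so I relied on contact to find home and on the wrist view to aim at the button. In that frame the orange cartridge's final position reads 69.2 mm, against the nominal 67 mm.

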